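# Set full scale on the bench photometer with the trimming tool

## Task

Set the photometer to full scale on its blank: swing the black light shield down until it is fully shut over the sample well, then take the orange plastic trimming tool from its blue stand and turn the slotted screw on the sloping panel until the point of the red needle lies on the middle of the green mark. Then put the tool back upright in its stand, fully home. Press lightly on the instrument and leave the flask, the bottle and the tube rack where they stand.

Things in the scene. Friction and masses are not known exactly. Their poses are not given: they have to be found in the camera images.
- photometer: cream bench photometer, fixed, 270 (x) x 240 (y) x 132 mm high; origin under its centre, x from its front to its rear, z up; its front faces the robot's right. Behind the 40 mm high front edge a dark panel slopes up at 30 degrees for 160 mm of depth, then a flat top. Panel: needle meter left, slotted screw in a metal bush right; flat top: sample well and light shield. Over 50 N on it is damage
- slot (a point): centre of the top of the slotted brass screw, 13 mm across; z points square out of the panel (30 degrees from vertical), x runs along the slot: 3.2 mm wide, 5 mm deep, lips chamfered to 7.2 mm. Round it a fixed bush, 14 mm bore flared to 20 mm at its rim, which is 3 mm farther out than this point; 26 mm outside. The screw turns stiffly (0.02 N m) about z and stays where left
- trimmer (a joint): angle of the slotted screw in rad, growing clockwise seen from outside the panel (about minus z of slot); stops at -1.4 and 1.2. Each rad clockwise moves the needle 0.6 rad clockwise (up-scale); the needle is on the middle of the green mark at 0.833. About 0.1 rad of play between blade and slot
- needle_tip (a point): point of the meter's red needle, 70 mm from its pivot, under a clear window; it swings clockwise up-scale
- green_mark (a point): middle of the green full-scale mark on the meter's white scale, 7 mm wide along the scale, at the height and radius of the needle's point; fixed
- shield (a joint): opening of the black light shield in rad: 0 shut, at most 1.3; it leans back towards the far side as it opens, stays where it is left (0.06 N m of friction), and is pushed shut from above and behind
- shield_hinge (a point): middle of the shield's hinge, at its far edge and underside; axes as the photometer's, hinge line along y. The shut shield reaches 76 mm from here towards the front (minus x), plus an 11 mm grey lip, is 70 mm wide and 18 mm thick
- shield_edge (a point): middle of the upper edge of the shield at its free end, 76 mm from the hinge and 18 mm above its underside; moves with the shield
- tool_handle (a point): grip centre of the orange plastic trimming tool (about 25 g): flat handle 18 mm (x) by 12 mm (y) by 62 mm long (z), starting upright with z up. A 21 mm guard disc, 4 mm thick, lies 34 to 38 mm below this point; below it a white shank 11 mm across and 43 mm long, then a flat blade 11 mm wide (x), 2 mm thick (y), 10 mm long
- tool_tip (a point): middle of the blade's end, 91 mm below tool_handle along the tool's axis; x along the blade's width, z up the tool
- stand_hole (a point): middle of the mouth of the hole in the blue tool stand, a fixed block 75 x 60 x 60 mm high; the hole is upright, 15 mm across, chamfered, 60 mm deep. The tool stands in it with its guard disc resting on the stand, tool_handle then 38 mm above this point
- flask_mid (a point): empty conical glass flask, 83 mm across, 130 mm high; this point is on its axis 50 mm above the bench
- reagent_mid (a point): amber reagent bottle, 68 mm across, 150 mm high; point half-way up
- rack_mid (a point): white rack with three glass tubes, 100 x 50 x 66 mm high; this point is on its middle 30 mm above the bench
There are look-alikes about, which are no part of the job. There is more than one size of the part that bears tool_handle; the job needs the smaller. Of the things shaped like the part that bears stand_hole, the blue one is meant.

How it is judged:
On the way, in this order (a step that is already met when the one before it is completed fails the run):
1. the light shield is shut (value of joint shield below 0.06 rad), for 0.2 s.
2. with the shield shut and the tool's blade in the slot, the needle's point comes onto the green mark (value of joint shield below 0.06 rad and distance between needle_tip and green_mark below 0.0035 m and distance between tool_tip and slot below 0.009 m and z of tool_tip in the frame of slot below -0.001 m), for 0.2 s.
At the end, for the whole second after the job is handed in: the shield is shut (below 0.06 rad), the needle's point is within 3.5 mm of the middle of the green mark, and the tool stands released and upright in its stand, its guard disc down on the block (within 3.5 mm; handle centre within 8 mm of the hole's axis, tilt under 0.1 rad) (value of joint shield below 0.06 rad and distance between needle_tip and green_mark below 0.0035 m and horizontal distance between tool_handle and stand_hole below 0.008 m and z of tool_handle in the frame of stand_hole between 0.034 and 0.0415 m and angle between tool_handle's own z axis and vertical below 0.1 rad); the robot touches nothing.
It fails at once if something presses on the photometer with more than 50 N (contact force between photometer and anything else above 50 N).
It fails at once if the flask is moved by more than 20 mm (distance of flask_mid from where it was at the start of the episode above 0.02 m).
It fails at once if the bottle is moved by more than 20 mm (distance of reagent_mid from where it was at the start of the episode above 0.02 m).
It fails at once if the tube rack is moved by more than 20 mm (distance of rack_mid from where it was at the start of the episode above 0.02 m).
It also fails if it takes over 72 s, if anything falls off the work surface, if the arm or the gripper's body presses on something with over 40 N, if the wrist force passes 120 N, or if a joint passes its speed limit or range.

## Robot

A 7-joint arm with a two-finger parallel gripper is mounted at the origin on the work surface. World frame = base frame: x ahead of the robot, y to its left, z up, the work surface at z = 0. Lengths are in m, angles in rad, forces in N, time in s.
With the tool pointing down it reaches from about 0.4 to 0.875 m from the base axis. Payload 4.4 kg.
Tool frame: the origin (TCP) lies between the finger pads; the fingertips stand 11 mm ahead of it and the grasp point (between the pads) lies 8 mm behind it; z points along the fingers, y is the direction in which the jaws open and shut (so a half turn about z gives the same grasp; the last joint's range is limited). The gripper opens to 85 mm and grips with 20 to 120 N. Pads are 22 mm wide; open, the fingers measure 114 mm over their backs; the gripper's body (76 mm by 85 mm) begins 54 mm behind the grasp point. The pads swing forward as they close: fully open they stand 13 mm farther back than shut.
Start: joints at [-1.272, 0.628, 0.038, 1.517, -0.027, 0.996, -0.02], TCP at [0.232, 0.607, 0.242] pointing down, gripper open.
Joint ranges: [-3.06, 3.06], [-0.37, 2.12], [-1.25, 1.32], [0.18, 2.47], [-1.1, 4.24], [0.23, 1.98], [-2.94, 2.94]. Speed limits (rad/s): [2.57, 2.57, 3.14, 3.14, 3.14, 3.14, 3.14].

## Interface

Orientations are given as a unit quaternion [w, x, y, z].
In Python, from workcell import r, cams, job gives the robot as it stands.
- The arm moves only by the tool apply_moves, never from a script. Its argument "targets" is a list of rows, each a list of 7 numbers: the turn, a rotation vector about the tool's x, y, z in degrees, then the shift along the tool's x, y, z in mm, then the closure in counts, from 0 (fully open) to 255 (shut). In form: [[ax, ay, az, tx, ty, tz, hand], ...]. A call has 1 to 10 rows; each row shifts and turns the commanded pose from where the row before left it, along the tool's axes as they then stand; what a row does not reach is not made up. A row lasts 1/10 s, in which the tool goes at most 50 mm and 8.59 degrees, less where a joint would pass 70% of its speed; a pose out of reach is approached as far as the arm can. A call is refused whole if a number of a shift passes 50 or a number of a turn 8.59, either way. A call with a gripper value outside its range is refused whole. The fingers move at their own pace and stop on an object; "squeeze" is the grip in N (left out, the last holds). Time passes only in rows, so rows that do not move let the fingers close. It gives the time, the measured TCP pose, the force and the opening at its end, in the units of the state.
- r.state(): the state, without advancing time (a new reading comes with each control period).
- cams.capture(name): name is "scene" or "top" or "wrist"; returns the picture (384x512x3 uint8, blue, green, red); there is no depth.
- cams.camera_params(name): a dict with "K" (3x3 intrinsics, pixels), "eye" and "rotation" of the camera in the world. Camera axes: x right, y down, z forward; pixel columns grow to the right and rows downward; lengths in m; the calibration is good to about 2 mm. The wrist camera is an equidistant fisheye: a pixel r from the principal point sees the ray r / f radians off the axis. A picture is of the moment at which its call begins: read the wrist's pose just before it. camera_params takes no time and is no camera call; for the wrist camera it gives the pose at the moment of the call.
- job.sign_off(): hands the job in, once; it reports no verdict.
The state is a dict: "time_s": time; "joint_pos": joint angles; "qd": joint speeds; "joint_torque": joint torques, N m; "position": TCP position; "tool_rot": TCP orientation; "contact_force": force on the tool from outside, world axes, zero at the start; "torque": the same for the moment, N m; "grip_width": finger opening in m.
Only numpy, scipy, OpenCV 4.12 (cv2) and the standard library are available. Lean on these libraries where they do the work, as an engineer would, in place of code of your own. Each camera call takes 0.05 s, during which the arm holds its last target. There are 200 camera calls.

## Working session

There is one attempt and no reset: what is moved stays moved. The work goes in short steps, Python scripts to look and compute and a tool call to move; the robot and the scene stay as the last step left them, time stands still between calls to the robot, and variables do not carry over. Pictures are saved under pics/ and viewed, about 8 in all and at most 12, crops included, and the job is handed in when it is done.

Besides the shell and the picture viewer there is one more tool, called after ">>>" as a command line: name --pt "numbers of a row" for each row, then --argument value for the rest. apply_moves: Moves the arm, as the interface text tells. Its arguments: {"type":"object","properties":{"targets":{"type":"array"},"squeeze":{"type":"number"}},"required":["targets"]}

```bash
ls; mkdir -p pics
cat > h.py <<'E'
import numpy as np, cv2
from workcell import r, cams, job
E
python3 - <<'E'
from h import *
print(r.state())
for n in("scene","top","wrist"):
    p=cams.camera_params(n);print(n,p)
    cv2.imwrite(f"pics/{n}0.png",cams.capture(n))
a=cv2.imread("pics/scene0.png");b=cv2.imread("pics/top0.png")
E
```

```text
pics
{'time_s': 0.0, 'joint_pos': array([-1.27181964,  0.62933884,  0.03841778,  1.51838663, -0.02697411,
        0.99627091, -0.02001532]), 'qd': array([ 0.00118494, -0.0015484 ,  0.00038833, -0.00081583, -0.00041924,
       -0.00085973,  0.00083419]), 'joint_torque': array([-1.14979603e-04, -5.63394499e+01,  1.22651037e+00, -1.93434656e+01,
        1.11147904e-02,  1.07781435e-02, -8.60560561e-06]), 'position': array([0.23163243, 0.60667991, 0.24138738]), 'tool_rot': array([-1.55156247e-04,  1.81369933e-01,  9.83414489e-01, -9.30322388e-04]), 'contact_force': array([0.67577002, 0.5781109 , 0.84660257]), 'torque': array([-0.000752  , -0.01480051,  0.02361347]), 'grip_width': 0.08505461882219671}
scene {'K': array([[496.23259421,   0.        , 257.97288092],
       [  0.        , 496.23259421, 190.71881327],
       [  0.        ,   0.        ,   1.        ]]), 'eye': array([ 1.20556949, -0.71325743,  0.98838834]), 'rotation': array([-0.37908671,  0.83996445,  0.35152113, -0.16488144])}
top {'K': array([[384.88907401,   0.        , 250.51206896],
       [  0.        , 384.88907401, 196.32201749],
       [  0.        ,   0.        ,   1.        ]]), 'eye': array([ 0.37728236, -0.01607232,  1.30685555]), 'rotation': array([ 0.03309038, -0.6960448 ,  0.71634422, -0.03574397])}
wrist {'K': array([[297.31863964,   0.        , 258.80095646],
       [  0.        , 297.31863964, 190.8138503 ],
       [  0.        ,   0.        ,   1.        ]]), 'eye': array([0.15563422, 0.63575737, 0.37363871]), 'rotation': array([0.13430459, 0.81244875, 0.55997035, 0.09122782])}
```

View pics/scene0.png

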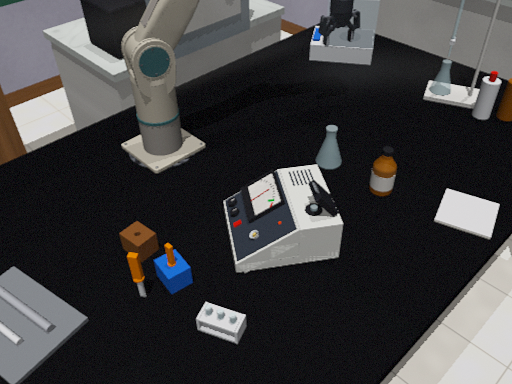

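View pics/top0.png

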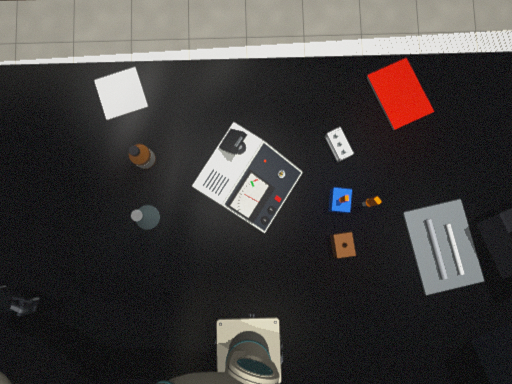

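The scene view shows the photometer at (285,215), the blue stand with a small orange tool at (172,268), a second, larger orange tool at (137,272) and a brown look-alike stand at (138,242). In the top view the stand is at (342,200), the photometer at (247,178) and the rack at (340,145). Next: an enlarged crop to confirm which tool is which.

```bash
cat >> h.py <<'E'
from scipy.spatial.transform import Rotation as R
def rot(q): return R.from_quat([q[1],q[2],q[3],q[0]]).as_matrix()
def ray(p,uv,fish=False):
    K=p["K"];x=(uv[0]-K[0,2])/K[0,0];y=(uv[1]-K[1,2])/K[1,1]
    if fish:
        t=np.hypot(x,y);s=np.sinc(t/np.pi);d=np.array([x*s,y*s,np.cos(t)])
    else: d=np.array([x,y,1.])
    d=rot(p["rotation"])@d
    return np.array(p["eye"]),d/np.linalg.norm(d)
def onz(p,uv,z,fish=False):
    e,d=ray(p,uv,fish);return e+d*(z-e[2])/d[2]
def tri(rays):
    A=np.zeros((3,3));b=np.zeros(3)
    for e,d in rays:
        M=np.eye(3)-np.outer(d,d);A+=M;b+=M@e
    x=np.linalg.solve(A,b);return x,[np.linalg.norm((np.eye(3)-np.outer(d,d))@(x-e)) for e,d in rays]
def proj(p,X,fish=False):
    c=rot(p["rotation"]).T@(np.array(X)-p["eye"]);K=p["K"]
    if fish:
        n=np.hypot(c[0],c[1]);t=np.arctan2(n,c[2]);return K[:2,2]+K[0,0]*t*c[:2]/n
    return K[:2,2]+K[0,0]*c[:2]/c[2]
E
python3 - <<'E'
from h import *
a=cv2.imread("pics/scene0.png");b=cv2.imread("pics/top0.png")
c=lambda i,x,y,w,h:cv2.resize(i[y:y+h,x:x+w],(400,300),interpolation=cv2.INTER_CUBIC)
cv2.imwrite("pics/c1.png",np.vstack([np.hstack([c(a,100,215,120,90),c(a,220,160,128,96)]),np.hstack([c(b,310,165,100,75),c(b,185,115,132,99)])]))
pt=cams.camera_params("top")
for n,uv,z in [("photo mid",(247,178),.07),("stand",(342,200),.06),("brown",(344,245),.06),("rack",(340,145),.05),("flask",(147,217),.05),("bottle",(143,157),.07)]:print(n,onz(pt,uv,z).round(3))
E
```

```text
photo mid [ 0.558 -0.013  0.07 ]
stand [ 0.478 -0.32   0.06 ]
brown [ 0.333 -0.319  0.06 ]
rack [ 0.663 -0.325  0.05 ]
flask [0.442 0.317 0.05 ]
bottle [0.637 0.324 0.07 ]
```

View pics/c1.png

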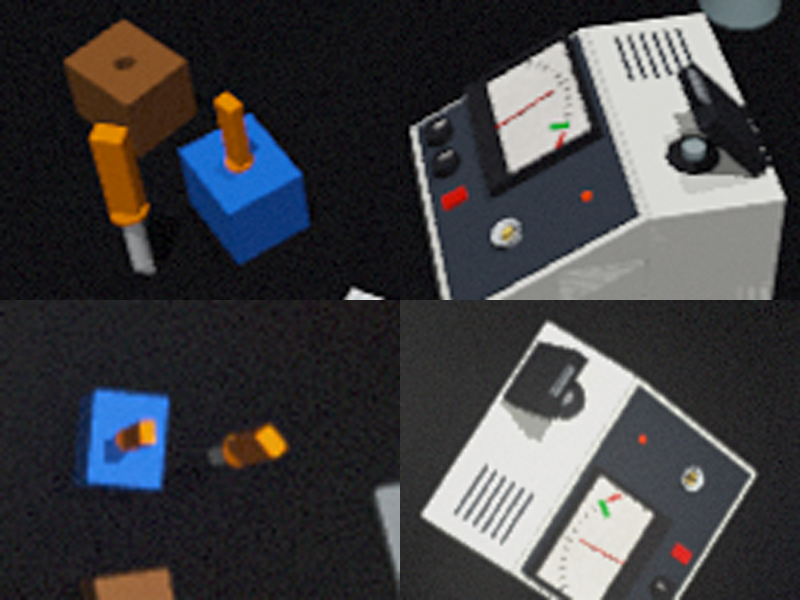

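The tool wanted is the smaller orange one in the blue stand (scene 172,255; top 345,199). It has a short handle and stands in the blue block. The larger one (scene 137,270; top 373,202) stands free on the bench and is a look-alike, as is the brown block. The photometer's front faces lower-right in the top view. Its shield is up at about top (235,142), and the screw is at about top (281,174).

```bash
cat >> h.py <<'E'
def tcp():
    s=r.state();return np.array(s["position"]),rot(s["tool_rot"])
def to(X):
    p,T=tcp();return (T.T@(np.array(X)-p)*1000).round(1)
E
python3 - <<'E'
from h import *
p,T=tcp();print(T.round(3));w=cams.camera_params("wrist");Rc=rot(w["rotation"])
print("cam in tool",(T.T@(w["eye"]-p)).round(4));print((T.T@Rc).round(3))
pt=cams.camera_params("top");ps=cams.camera_params("scene")
# rear top corners z=.132, front corners z=.04
C={}
for n,uv,z in [("rearR",(233.8,122.3),.132),("rearL",(192,186),.132),("frontR",(302,172),.04)]:C[n]=onz(pt,uv,z);print(n,C[n].round(3))
v=C["rearL"]-C["rearR"];print(np.linalg.norm(v),np.degrees(np.arctan2(v[1],v[0])))
v=C["rearR"]-C["frontR"];print(np.linalg.norm(v[:2]),np.degrees(np.arctan2(v[1],v[0])))
print(to([.55,.10,.42]))
E
```

```text
[[-0.934  0.357 -0.001]
 [ 0.357  0.934 -0.001]
 [ 0.    -0.001 -1.   ]]
cam in tool [ 0.0814 -0.0002 -0.1321]
[[ 0.001 -0.947 -0.32 ]
 [ 1.     0.001 -0.   ]
 [ 0.    -0.32   0.947]]
rearR [0.726 0.023 0.132]
rearL [0.529 0.157 0.132]
frontR [ 0.577 -0.196  0.04 ]
0.23776249602400534 145.88032576378433
0.26511611186164485 55.945285405639844
[-478.2 -360.2 -177.9]
```

>>> apply_moves --pt "0 0 0 -35 -28 -8 255" --pt "0 0 0 -35 -28 -8 255" --pt "0 0 0 -35 -28 -8 255" --pt "0 0 0 -35 -28 -8 255" --pt "0 0 0 -35 -28 -8 255" --pt "0 0 0 -35 -28 -8 255" --pt "0 0 0 -35 -28 -8 255" --pt "0 0 0 -35 -28 -8 255" --pt "0 0 0 -35 -28 -8 255" --pt "0 0 0 -35 -28 -8 255"

```text
time_s: 1.15
position: [0.4594, 0.2191, 0.3226]
tool_rot: [-0.0, 0.181, 0.983, 0.0]
contact_force: [0.8, 0.7, -0.2]
grip_width: -0.0001
```

>>> apply_moves --pt "0 0 0 -35 -28 -8 255" --pt "0 0 0 -35 -28 -8 255" --pt "0 0 0 -35 -28 -8 255" --pt "0 0 0 -35 -28 -8 255" --pt "0 0 0 -35 -28 -8 255" --pt "0 0 6.5 0 0 0 255" --pt "0 0 6.5 0 0 0 255" --pt "0 0 0 0 0 0 255"

```text
time_s: 1.95
position: [0.5724, 0.0272, 0.3619]
tool_rot: [-0.0, 0.292, 0.956, -0.0]
contact_force: [0.1, 0.3, 0.3]
grip_width: 0.0002
```

Run:
```python
from h import *
import json
w=cams.camera_params("wrist");i=cams.capture("wrist");cv2.imwrite("pics/w1.png",i)
json.dump({k:np.array(v).tolist() for k,v in w.items()},open("w1.json","w"))
p,T=tcp();print(p,T.round(3));cv2.imwrite("pics/w1b.png",cv2.resize(i,(800,600),interpolation=cv2.INTER_CUBIC))
```

```text
[0.57226216 0.02767024 0.36194831] [[-0.831  0.556 -0.001]
 [ 0.556  0.831 -0.   ]
 [ 0.001 -0.001 -1.   ]]
```

View pics/w1b.png

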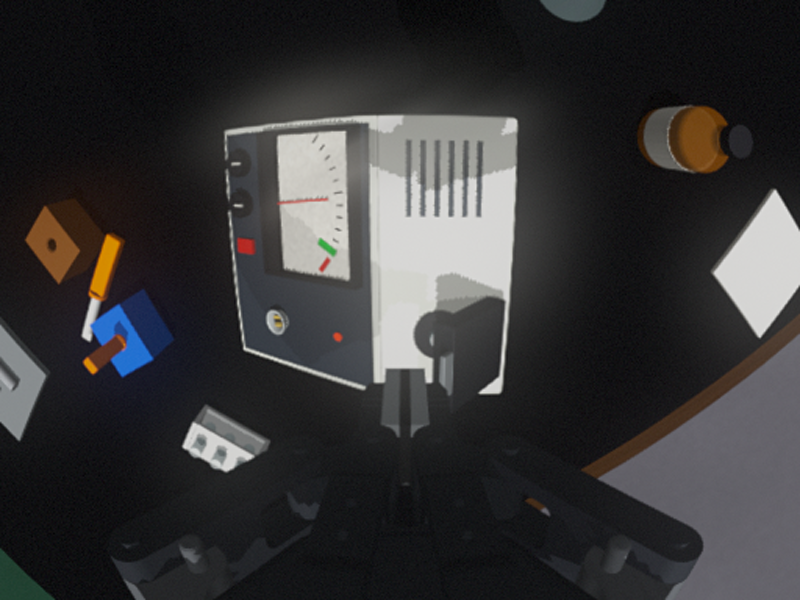

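The wrist view (800x600) shows the screw at (277,321), the green mark at (327,247), the needle point at about (328,199), the well at (432,334), and the raised shield from (440,310) to (505,400). Next I'll fix the photometer frame and enlarge the shield.

Run:
```python
from h import *
import json
w=json.load(open("w1.json"));w={k:np.array(v) for k,v in w.items()}
i=cv2.imread("pics/w1.png");s=cv2.imread("pics/scene0.png")
k=512/800
def q(u,v,z):return onz(w,((u+.5)*k-.5,(v+.5)*k-.5),z,True)
RL=q(517,119,.132);RR=q(500,393,.132);FL=q(225,130,.04);FR=q(245,349,.04)
print("corners",RL.round(3),RR.round(3),FL.round(3),FR.round(3))
v=RL-RR;print(np.linalg.norm(v),np.degrees(np.arctan2(*v[1::-1])));v=FL-FR;print(np.linalg.norm(v),np.degrees(np.arctan2(*v[1::-1])))
v=(RL+RR-FL-FR)/2;print(np.linalg.norm(v[:2]),np.degrees(np.arctan2(*v[1::-1])))
c=(RL+RR+FL+FR)/4;print("centre",c.round(4))
a=np.radians(56);P=np.array([[np.cos(a),-np.sin(a)],[np.sin(a),np.cos(a)]])
f=lambda X:(P.T@(X[:2]-c[:2])).round(4)
for n,u,vv,z in [("well",432,334,.135),("hing?",505,298,.132),("shA",503,298,.15),("grey",445,350,.2),("low",455,412,.2)]:print(n,f(q(u,vv,z)))
A=cv2.resize(i[170:270,265:345],(400,500),interpolation=cv2.INTER_CUBIC)
B=cv2.resize(s[160:235,290:350],(400,500),interpolation=cv2.INTER_CUBIC)
o=np.hstack([A,B]);o=np.clip(255*(o/255.)**.6,0,255).astype(np.uint8);cv2.imwrite("pics/c2.png",o)
```

```text
corners [0.533 0.158 0.132] [0.73  0.025 0.132] [ 0.383 -0.063  0.04 ] [ 0.582 -0.195  0.04 ]
0.23778864642556868 145.9827195126606
0.23858905563078842 146.38972858617993
0.26697557470790395 56.020655330224365
centre [ 0.5569 -0.0188  0.086 ]
well [ 0.0695 -0.0586]
hing? [ 0.1303 -0.0276]
shA [ 0.1246 -0.0215]
grey [ 0.0748 -0.0431]
low [ 0.0843 -0.0947]
```

View pics/c2.png

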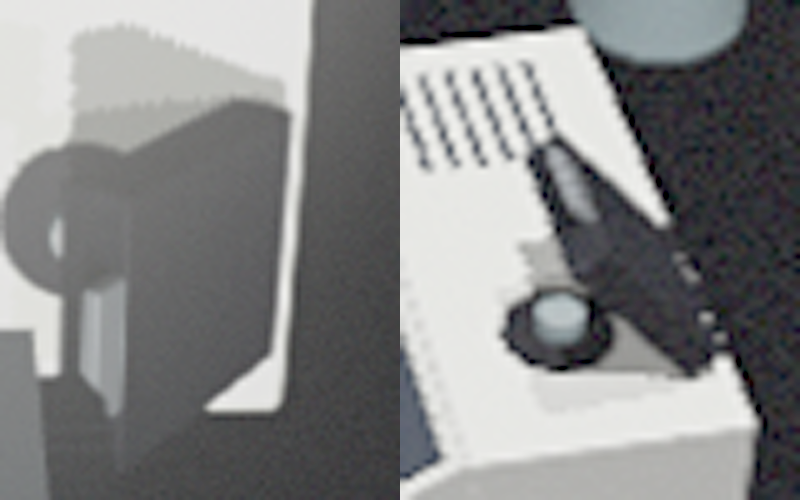

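The crop shows the shield's upper face with its root corners at (291,112) and (272,350), and its free corners at (128,195) and (118,470). From these I'll get the opening angle, using the known 70 mm width and the known geometry.

```bash
cat >> h.py <<'E'
a=np.radians(56);PC=np.array([.556,-.0195]);P=np.array([[np.cos(a),-np.sin(a)],[np.sin(a),np.cos(a)]])
def ph(X): return np.r_[P.T@(np.array(X)[:2]-PC),X[2]]
def wo(X): return np.r_[P@np.array(X)[:2]+PC,X[2]]
E
python3 - <<'E'
from h import *
import json
w=json.load(open("w1.json"));w={k:np.array(v) for k,v in w.items()}
g=lambda x,y,z:ph(onz(w,(265+x/5-.4,170+y/5-.4),z,True)).round(4)
print("hinge left",g(240,98,.132),g(240,98,.135))
for z in(.14,.145):print(z,"root top L,R",g(291,112,z),g(272,350,z))
for z in(.18,.19,.2,.21,.22):
    L,Rr=g(128,195,z),g(118,470,z);print(z,L,Rr,(L-Rr)[1])
E
```

```text
hinge left [ 0.1174 -0.0261  0.132 ] [ 0.1168 -0.0251  0.135 ]
0.14 root top L,R [ 0.1295 -0.0272  0.14  ] [ 0.1298 -0.0958  0.14  ]
0.145 root top L,R [ 0.1283 -0.0255  0.145 ] [ 0.1286 -0.0931  0.145 ]
0.18 [ 0.0836 -0.0336  0.18  ] [ 0.0844 -0.108   0.18  ] 0.0744
0.19 [ 0.0825 -0.0296  0.19  ] [ 0.0833 -0.1015  0.19  ] 0.0719
0.2 [ 0.0813 -0.0255  0.2   ] [ 0.0821 -0.0951  0.2   ] 0.06960000000000001
0.21 [ 0.0802 -0.0215  0.21  ] [ 0.081  -0.0887  0.21  ] 0.06720000000000001
0.22 [ 0.0791 -0.0174  0.22  ] [ 0.0798 -0.0823  0.22  ] 0.0649
```

Run:
```python
from h import *
p,T=tcp();print(ph(p).round(4), to(wo([.150,-.060,.30])),to(wo([.150,-.060,.198])))
```

```text
[0.0482 0.0129 0.3619] [-73.4 101.5  61.8] [-73.4 101.6 163.8]
```

>>> apply_moves --pt "0 0 0 -24 34 10 255" --pt "0 0 0 -24 34 10 255" --pt "0 0 0 -25 34 10 255" --pt "0 0 0 0 0 0 255" --pt "0 0 0 0 0 45 255" --pt "0 0 0 0 0 45 255" --pt "0 0 0 0 0 44 255" --pt "0 0 0 0 0 0 255"

```text
time_s: 2.8
position: [0.6846, 0.0716, 0.192]
tool_rot: [-0.006, 0.29, 0.957, -0.003]
contact_force: [-1.5, -0.9, -1.2]
grip_width: 0.0004
```

Run:
```python
from h import *
p,T=tcp();print(ph(p).round(4),r.state()["contact_force"])
```

```text
[ 0.1474 -0.0557  0.192 ] [-1.48671031 -0.92489046 -1.19137811]
```

>>> apply_moves --pt "0 0 0 0 -18 0 255" --pt "0 0 0 0 -18 0 255" --pt "0 0 0 0 -8 4 255" --pt "0 0 0 0 -8 4 255" --pt "0 0 0 0 -5 5 255" --pt "0 0 0 0 -5 5 255" --pt "0 0 0 0 -3 4 255" --pt "0 0 0 0 -3 4 255" --pt "0 0 0 0 0 0 255"

```text
time_s: 3.7
position: [0.6513, 0.0148, 0.1712]
tool_rot: [-0.001, 0.292, 0.957, -0.0]
contact_force: [-0.2, 0.2, 0.0]
grip_width: -0.0
```

>>> apply_moves --pt "0 0 0 0 0 2 255" --pt "0 0 0 0 0 0 255"

```text
time_s: 3.9
position: [0.652, 0.0154, 0.1699]
tool_rot: [-0.0, 0.291, 0.957, 0.0]
contact_force: [1.2, -0.7, 0.3]
grip_width: 0.0
```

Run:
```python
from h import *
p,T=tcp();print(ph(p).round(4),r.state()["contact_force"])
```

```text
[ 0.0826 -0.06    0.1699] [ 1.22353341 -0.66960221  0.27541474]
```

>>> apply_moves --pt "0 0 0 0 0 2 255" --pt "0 0 0 0 0 2 255" --pt "0 0 0 0 0 0 255"

```text
time_s: 4.2
position: [0.652, 0.0151, 0.166]
tool_rot: [-0.0, 0.292, 0.957, -0.0]
contact_force: [0.0, -0.3, -0.9]
grip_width: 0.0
```

>>> apply_moves --pt "0 0 0 0 0 2 255" --pt "0 0 0 0 0 0 255"

```text
time_s: 4.4
position: [0.652, 0.0151, 0.164]
tool_rot: [-0.0, 0.292, 0.957, -0.0]
contact_force: [0.3, -0.3, -0.0]
grip_width: -0.0003
```

>>> apply_moves --pt "0 0 0 0 0 1 255" --pt "0 0 0 0 0 0 255"

```text
time_s: 4.6
position: [0.652, 0.015, 0.1632]
tool_rot: [-0.0, 0.292, 0.957, -0.0]
contact_force: [0.1, 0.2, -0.6]
grip_width: -0.0005
```

>>> apply_moves --pt "0 0 0 0 0 1 255" --pt "0 0 0 0 0 0 255"

```text
time_s: 4.8
position: [0.652, 0.0151, 0.1622]
tool_rot: [-0.0, 0.292, 0.957, 0.0]
contact_force: [-0.0, -0.3, 1.2]
grip_width: -0.0001
```

>>> apply_moves --pt "0 0 0 0 0 1 255" --pt "0 0 0 0 0 0 255"

```text
time_s: 5.0
position: [0.652, 0.0151, 0.1621]
tool_rot: [0.0, 0.292, 0.957, 0.0]
contact_force: [-2.1, -0.3, 5.6]
grip_width: -0.0004
```

>>> apply_moves --pt "0 0 0 0 0 1 255" --pt "0 0 0 0 0 0 255"

```text
time_s: 5.2
position: [0.652, 0.0151, 0.162]
tool_rot: [0.0, 0.292, 0.957, 0.0]
contact_force: [-4.3, -0.1, 11.4]
grip_width: 0.0
```

The shield met the instrument at a tip height of about 0.151 m with a light push (11 N), so it is shut. Now up and over to the stand.

>>> apply_moves --pt "0 0 0 0 0 -50 255" --pt "0 0 0 0 0 -50 255" --pt "0 0 0 0 0 -50 255" --pt "0 0 0 -3 -46 -4 255" --pt "0 0 0 -3 -46 -4 255" --pt "0 0 0 -3 -47 -4 255" --pt "0 0 0 -3 -47 -4 100" --pt "0 0 0 -4 -47 -4 0" --pt "0 0 0 -4 -47 -4 0" --pt "0 0 0 -4 -47 -4 0"

```text
time_s: 6.2
position: [0.4886, -0.2709, 0.3385]
tool_rot: [0.0, 0.291, 0.957, 0.0]
contact_force: [0.2, -0.1, -0.0]
grip_width: 0.0584
```

>>> apply_moves --pt "0 0 0 0 0 0 0" --pt "0 0 0 0 0 0 0" --pt "0 0 0 0 0 0 0"

```text
time_s: 6.5
position: [0.4903, -0.2683, 0.338]
tool_rot: [-0.0, 0.291, 0.957, 0.001]
contact_force: [0.2, -0.1, 0.5]
grip_width: 0.0852
```

Run:
```python
from h import *
import json
w=cams.camera_params("wrist");i=cams.capture("wrist");cv2.imwrite("pics/w2.png",i)
json.dump({k:np.array(v).tolist() for k,v in w.items()},open("w2.json","w"))
p,T=tcp();print(p,T.round(3));cv2.imwrite("pics/w2b.png",cv2.resize(i,(800,600),interpolation=cv2.INTER_CUBIC))
```

```text
[ 0.49045998 -0.26803927  0.33799128] [[-0.831  0.556  0.   ]
 [ 0.556  0.831  0.001]
 [ 0.001  0.001 -1.   ]]
```

View pics/w2b.png

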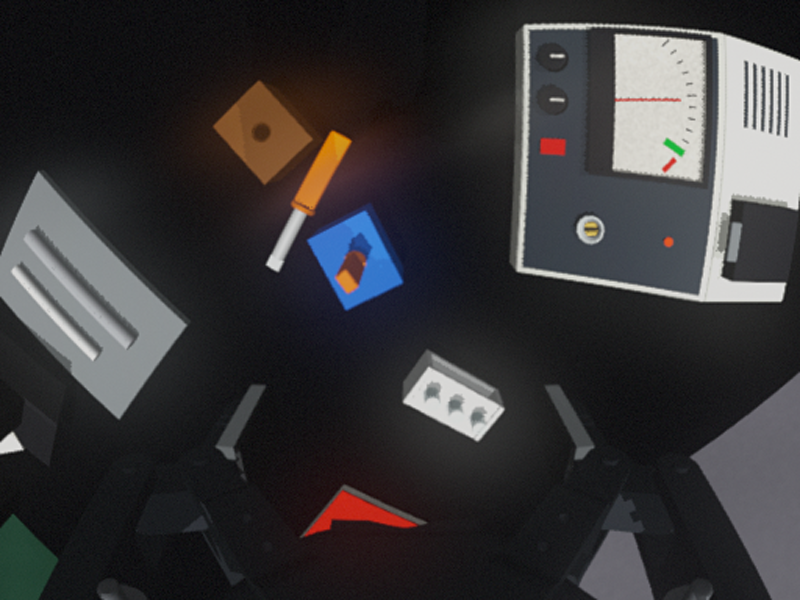

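The view shows the shield shut at (760,240), the slotted screw at (590,229), the small tool in the blue stand at (353,265), and the big tool lying next to it from (340,140) to (273,265). I'll measure the stand and the handle top here.

Run:
```python
from h import *
import json
w=json.load(open("w2.json"));w={k:np.array(v) for k,v in w.items()}
i=cv2.imread("pics/w2.png");k=.64
q=lambda u,v,z:onz(w,((u+.5)*k-.5,(v+.5)*k-.5),z,True)
print("big",q(340,140,.012).round(3),q(273,265,.012).round(3))
hsv=cv2.cvtColor(i,cv2.COLOR_BGR2HSV)
m=((hsv[...,0]>4)&(hsv[...,0]<25)&(hsv[...,1]>150)&(hsv[...,2]>60)).astype(np.uint8)
m[:, :200]=0; m[:120]=0; m[:,262:]=0;m[210:]=0
br=m*(hsv[...,2]>200)
print(m.sum(),br.sum())
bl=((hsv[...,0]>95)&(hsv[...,0]<130)&(hsv[...,1]>150)&(hsv[...,2]>180)).astype(np.uint8)
c=max(cv2.findContours(cv2.morphologyEx(bl|m,cv2.MORPH_CLOSE,np.ones((3,3))),0,2)[0],key=cv2.contourArea)
b=cv2.boxPoints(cv2.minAreaRect(c));print(b.round(1))
Q=np.array([onz(w,x,.06,True) for x in b]);print(Q.round(3),[np.linalg.norm(Q[j]-Q[j-1]).round(4) for j in range(4)],Q.mean(0).round(4))
c=max(cv2.findContours(br,0,2)[0],key=cv2.contourArea);b=cv2.boxPoints(cv2.minAreaRect(c));print(b.round(1))
for z in(.126,.129):
    Q=np.array([onz(w,x,z,True) for x in b]);print(Q.mean(0).round(4),[np.linalg.norm(Q[j]-Q[j-1]).round(4) for j in range(4)],[np.degrees(np.arctan2(*(Q[j]-Q[j-1])[1::-1])).round(1) for j in range(4)])
A=cv2.resize(i[125:205,190:270],(500,500),interpolation=cv2.INTER_CUBIC)
B=cv2.resize(i[125:165,358:398],(300,300),interpolation=cv2.INTER_CUBIC);B2=cv2.resize(i[50:120,390:460],(300,200))
o=np.hstack([A,np.vstack([B,cv2.resize(i[45:120,380:468],(300,200),interpolation=cv2.INTER_CUBIC)])]);cv2.imwrite("pics/c3.png",o)
```

```text
big [ 0.381 -0.271  0.012] [ 0.444 -0.403  0.012]
204 137
[[196.8 152.6]
 [233.6 134.2]
 [256.6 180.2]
 [219.8 198.6]]
[[ 0.441 -0.341  0.06 ]
 [ 0.45  -0.283  0.06 ]
 [ 0.523 -0.294  0.06 ]
 [ 0.516 -0.355  0.06 ]] [np.float64(0.076), np.float64(0.0591), np.float64(0.074), np.float64(0.0614)] [ 0.4825 -0.3182  0.06  ]
[[215.  177.3]
 [220.6 173.1]
 [227.9 182.8]
 [222.3 187. ]]
[ 0.4828 -0.3177  0.126 ] [np.float64(0.0151), np.float64(0.0088), np.float64(0.015), np.float64(0.0089)] [np.float64(-179.4), np.float64(92.8), np.float64(0.9), np.float64(-86.6)]
[ 0.4823 -0.3169  0.129 ] [np.float64(0.015), np.float64(0.0087), np.float64(0.0149), np.float64(0.0088)] [np.float64(-179.4), np.float64(92.8), np.float64(0.9), np.float64(-86.6)]
```

View pics/c3.png

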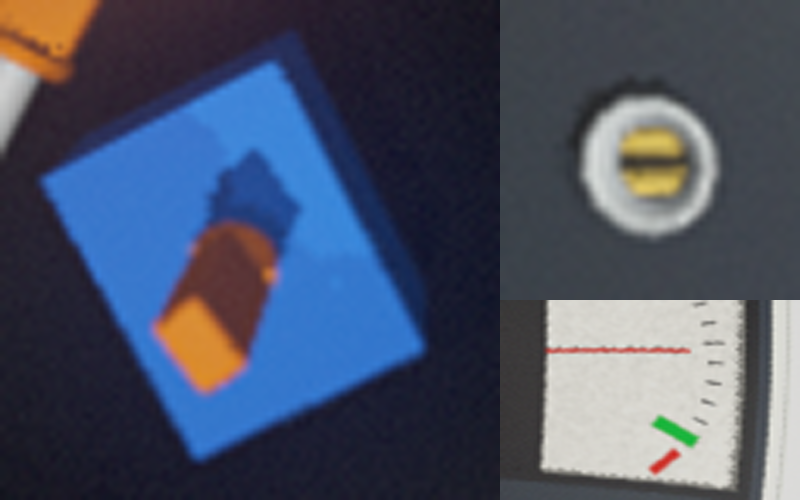

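The crops show the handle top as an orange quad with its long side along world x. It agrees with the centre of the stand's top, at about (0.4825, -0.3180). The slot runs uphill along the panel and the needle lies before the green mark. I'll turn the hand so the jaws close across the 12 mm side.

>>> apply_moves --pt "0 0 8.5 0 0 0 0" --pt "0 0 8.5 0 0 0 0" --pt "0 0 8.5 0 0 0 0" --pt "0 0 8.5 0 0 0 0" --pt "0 0 8.5 0 0 0 0" --pt "0 0 8.5 0 0 0 0" --pt "0 0 8.5 0 0 0 0" --pt "0 0 8.5 0 0 0 0" --pt "0 0 8.5 0 0 0 0" --pt "0 0 8.5 0 0 0 0"

```text
time_s: 7.55
position: [0.4906, -0.2679, 0.3379]
tool_rot: [-0.0, 0.862, 0.507, 0.0]
contact_force: [0.1, -0.7, 0.0]
grip_width: 0.0855
```

>>> apply_moves --pt "0 0 8.5 0 0 0 0" --pt "0 0 8.5 0 0 0 0" --pt "0 0 8.5 0 0 0 0" --pt "0 0 8.5 0 0 0 0" --pt "0 0 8.5 0 0 0 0" --pt "0 0 8.5 0 0 0 0" --pt "0 0 8.5 0 0 0 0" --pt "0 0 1.5 0 0 0 0" --pt "0 0 0 0 0 0 0"

```text
time_s: 8.45
position: [0.4902, -0.2685, 0.3379]
tool_rot: [-0.0, 1.0, 0.003, -0.0]
contact_force: [0.9, 0.6, 0.5]
grip_width: 0.0849
```

Run:
```python
from h import *
import json
p,T=tcp();print(p,T.round(3),r.state()["joint_pos"].round(2));print(to([.4825,-.318,.098]))
w=json.load(open("w2.json"));w={k:np.array(v) for k,v in w.items()}
k=.64
def pl(u,v,off=0): # ray onto panel plane raised by off, in ph
    e,d=ray(w,(u,v),True);e=ph(e);d=np.r_[P.T@d[:2],d[2]]
    n=np.array([-.5,0,np.sqrt(3)/2]);p0=np.array([-.135,0,.04])+off*n
    return e+d*((p0-e)@n)/(d@n)
c3=lambda x,y:(358+(x-500)/7.5-.43,125+y/7.5-.43)
print("slot",pl(*c3(652,163)),"bush",pl(*c3(650,166)))
a1=pl(*c3(620,160));b1=pl(*c3(688,163));print("slot dir",b1-a1,np.degrees(np.arctan2((b1-a1)[1],np.hypot((b1-a1)[0],(b1-a1)[2]))))
c4=lambda x,y:(380+(x-500)*88/300-.35,45+(y-300)*75/200-.35)
for off in(0,.005):
    t=pl(*c4(690,351),off);b=pl(*c4(546,350),off);g=pl(*c4(675,431),off)
    print(off,"tip",t.round(4),"base",b.round(4),"green",g.round(4))
    ux=np.array([np.sqrt(3)/2,0,.5]);uv=lambda X:np.array([X@ux,X[1]])
    d=uv(t)-uv(b);d/=np.linalg.norm(d);pv=uv(t)-.07*d;gg=uv(g)-pv
    print("radius green",np.linalg.norm(gg),"angle cw",np.arctan2(d[1],d[0])-np.arctan2(gg[1],gg[0]),np.arctan2(d[1],d[0]))
```

```text
[ 0.49024159 -0.26849422  0.337895  ] [[ 1.     0.006 -0.001]
 [ 0.006 -1.     0.   ]
 [-0.001 -0.    -1.   ]] [-0.13  0.54  0.94  1.66 -0.47  1.18 -0.64]
[ -7.9  49.5 239.9]
slot [-0.07403546 -0.06953193  0.07519789] bush [-0.07432708 -0.07015592  0.07502953]
slot dir [0.01149487 0.00115139 0.00663657] 4.9577560065140265
0 tip [-0.0095  0.0543  0.1125] base [-0.0608  0.0493  0.0829] green [-0.0135  0.0125  0.1102]
radius green 0.07433962720339393 angle cw 0.5877622561474235 0.0846356808224944
0.005 tip [-0.0122  0.0536  0.1167] base [-0.0629  0.0487  0.0874] green [-0.0162  0.0124  0.1144]
radius green 0.0741525722678376 angle cw 0.5816302697763245 0.0846356808224944
```

>>> apply_moves --pt "0 0 0 -4 25 20 0" --pt "0 0 0 -4 25 20 0" --pt "0 0 0 0 0 40 0" --pt "0 0 0 0 0 40 0" --pt "0 0 0 0 0 40 0" --pt "0 0 0 0 0 40 0" --pt "0 0 0 0 0 20 0" --pt "0 0 0 0 0 20 0" --pt "0 0 0 0 0 0 0"

```text
time_s: 9.35
position: [0.4807, -0.3179, 0.0958]
tool_rot: [-0.002, 1.0, 0.002, -0.002]
contact_force: [0.2, -0.1, 0.5]
grip_width: 0.0852
```

Run:
```python
from h import *
print(tcp()[0],to([.4825,-.318,.098]))
i=cams.capture("wrist");cv2.imwrite("pics/w3.png",cv2.resize(i[150:],(800,366),interpolation=cv2.INTER_CUBIC))
```

```text
[ 0.48074908 -0.3178731   0.0958273 ] [ 1.7  0.1 -2.2]
```

View pics/w3.png

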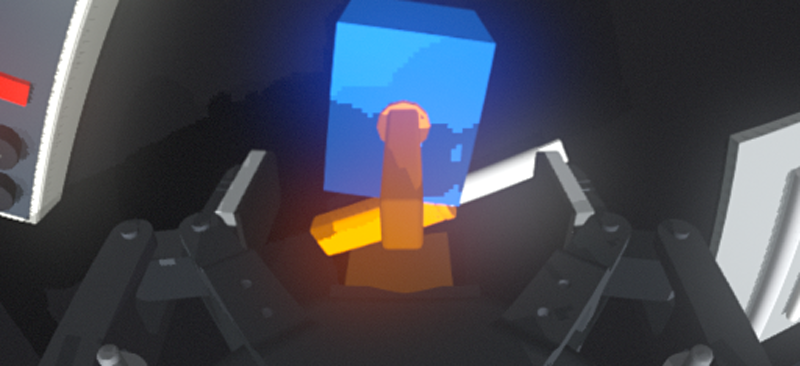

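The handle at (403,180) is square and centred between the jaws (248 to 555). Closing.

>>> apply_moves --pt "0 0 0 1 0 0 255" --pt "0 0 0 0 0 0 255" --pt "0 0 0 0 0 0 255" --pt "0 0 0 0 0 0 255" --pt "0 0 0 0 0 0 255" --pt "0 0 0 0 0 0 255" --pt "0 0 0 0 0 0 255" --pt "0 0 0 0 0 0 255" --squeeze 50

```text
time_s: 10.2
position: [0.4828, -0.3194, 0.0984]
tool_rot: [-0.0, 1.0, 0.001, 0.0]
contact_force: [-1.0, 1.8, 2.7]
grip_width: 0.0114
```

Run:
```python
from h import *
import json
p,T=tcp();print(p,T.round(4),r.state()["grip_width"]);np.savez("grasp.npz",p=p,T=T)
```

```text
[ 0.48275402 -0.31935661  0.09838526] [[ 1.0e+00  1.9e-03  1.0e-04]
 [ 1.9e-03 -1.0e+00  8.0e-04]
 [ 1.0e-04 -8.0e-04 -1.0e+00]] 0.011356449023932612
```

>>> apply_moves --pt "0 0 0 0 0 -20 255" --pt "0 0 0 0 0 -35 255" --pt "0 0 0 0 0 -40 255" --pt "0 0 0 0 0 -40 255" --pt "0 0 0 0 0 -35 255" --pt "0 0 0 0 0 0 255"

```text
time_s: 10.8
position: [0.4841, -0.3225, 0.273]
tool_rot: [0.003, 1.0, 0.001, 0.004]
contact_force: [-0.0, -1.0, -0.9]
grip_width: 0.0117
```

```bash
cat >> h.py <<'E'
def T2(phi):  # tool axes at the screw, blade phi deg from uphill towards +y
    f=np.radians(phi);px=np.r_[P[:,0],0];py=np.r_[P[:,1],0];z=np.array([0,0,1.])
    u=px*np.cos(np.pi/6)+z*.5;n=-px*.5+z*np.cos(np.pi/6);x=np.cos(f)*u+np.sin(f)*py
    return np.c_[x,np.cross(-n,x),-n],n
E
python3 - <<'E'
from h import *
import json
L=lambda n:{k:np.array(v) for k,v in json.load(open(n)).items()}
w1,w2=L("w1.json"),L("w2.json")
a=((277+.5)*.64-.5,(321+.5)*.64-.5);b=(358+151/7.5-.43,125+164/7.5-.43)
rays=[ray(w1,a,True),ray(w2,b,True)]
X,e=tri(rays);print("slot tri",X.round(4),ph(X).round(4),np.round(e,4))
X0=np.array([-.074,-.070,.0755]);print(wo(X0))
Tt,n=T2(5);p,T=tcp();rv=np.degrees(R.from_matrix(T.T@Tt).as_rotvec());print(p,"rv",rv,np.linalg.norm(rv))
tgt=wo(X0)+n*(.091+.05);print(tgt,(Tt.T@(tgt-p)*1000).round(1));print(r.state()["joint_pos"].round(2))
E
```

```text
slot tri [ 0.5697 -0.1219  0.0822] [-0.0772 -0.0686  0.0822] [0.0001 0.0001]
[ 0.57265236 -0.11999228  0.0755    ]
[ 0.48414464 -0.32253019  0.2730437 ] rv [ 14.02729812  28.1901241  -59.32683982] 67.16488749683107
[ 0.53322926 -0.17843943  0.19760958] [ 92.6 -31.9 138.8]
[ 0.02  0.63  0.87  1.7  -0.54  1.06 -0.5 ]
```

>>> apply_moves --pt "1.55 3.15 -6.6 0 0 0 255" --pt "1.55 3.15 -6.6 0 0 0 255" --pt "1.55 3.15 -6.6 0 0 0 255" --pt "1.55 3.15 -6.6 0 0 0 255" --pt "1.55 3.15 -6.6 0 0 0 255" --pt "1.55 3.15 -6.6 0 0 0 255" --pt "1.55 3.15 -6.6 0 0 0 255" --pt "1.55 3.15 -6.6 0 0 0 255" --pt "1.55 3.0 -6.6 0 0 0 255" --pt "0 0 0 0 0 0 255"

```text
time_s: 11.8
position: [0.4812, -0.3218, 0.2664]
tool_rot: [-0.115, 0.834, 0.488, 0.232]
contact_force: [-0.9, -0.2, -0.4]
grip_width: 0.0117
```

```bash
cat >> h.py <<'E'
def plan(S,phi,out,dx=0.):  # S slot (world), out = tip height above slot
    Tt,n=T2(phi);p,T=tcp();tgt=S+n*(.091+out)-Tt[:,0]*dx
    return "pos",p.round(4),"shift",(T.T@(tgt-p)*1000).round(1),"turn",np.degrees(R.from_matrix(T.T@Tt).as_rotvec()).round(2)
E
python3 - <<'E'
from h import *
S=wo([-.076,-.069,.079]);print(S,*plan(S,5,.045),r.state()["joint_pos"].round(2))
E
```

```text
[ 0.57070493 -0.12109117  0.079     ] pos [ 0.4812 -0.3218  0.2664] shift [ 96.5 -29.5 134.7] turn [-0.37  0.   -0.37] [ 0.62  0.61  0.34  1.68 -0.74  1.2   0.8 ]
```

>>> apply_moves --pt "-0.4 0 -0.4 24 -8 30 255" --pt "0 0 0 24 -7 35 255" --pt "0 0 0 24 -7 35 255" --pt "0 0 0 24 -7 35 255" --pt "0 0 0 0 0 0 255" --pt "0 0 0 0 0 0 255"

```text
time_s: 12.4
position: [0.5341, -0.1742, 0.1974]
tool_rot: [-0.112, 0.831, 0.492, 0.233]
contact_force: [-0.2, -0.4, 0.6]
grip_width: 0.0111
```

Run:
```python
from h import *
import json
S=wo([-.076,-.069,.079]);print(*plan(S,5,.045),r.state()["joint_pos"].round(2))
w=cams.camera_params("wrist");p,T=tcp();i=cams.capture("wrist");cv2.imwrite("pics/w4.png",i)
json.dump({k:np.array(v).tolist() for k,v in w.items()},open("w4.json","w"));np.savez("w4.npz",p=p,T=T)
print("slot px",proj(w,S,True),"tip px",proj(w,p+T[:,2]*.091,True))
u,v=proj(w,S,True).astype(int)
A=cv2.resize(i[v-60:v+60,u-60:u+60],(600,600),interpolation=cv2.INTER_CUBIC);cv2.imwrite("pics/c4.png",A);print(u-60,v-60)
```

```text
pos [ 0.5341 -0.1742  0.1974] shift [-3.4  0.4 -1.2] turn [-0.09  0.01  0.24] [ 0.41  0.61  0.24  1.92 -0.91  0.89  0.8 ]
slot px [258.18683476 186.36275139] tip px [257.34124483 199.21573981]
198 126
```

View pics/c4.png

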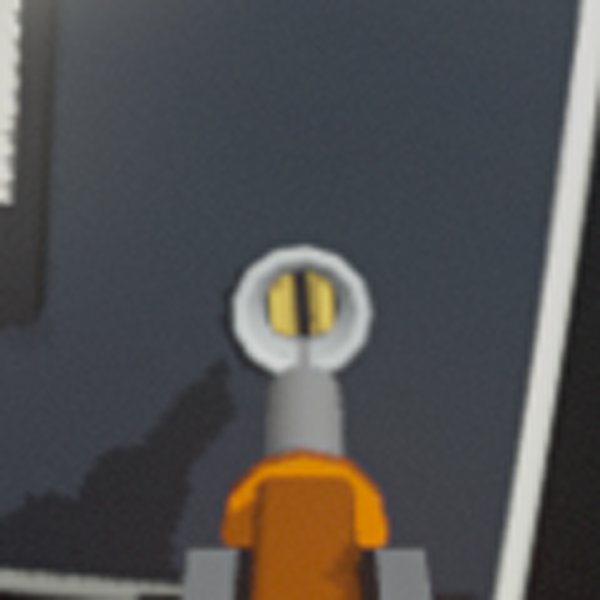

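The crop shows the screw at (301,302) with its slot tilted about 5° from vertical. The blade, seen edge-on, ends at (304,338), and my projections agree with both to under 1 mm. I'll refine the slot's direction numerically.

Run:
```python
from h import *
import json
w={k:np.array(v) for k,v in json.load(open("w4.json")).items()};z=np.load("w4.npz");p,T=z["p"],z["T"]
S=wo([-.076,-.069,.079]);n=-T[:,2]
i=cv2.imread("pics/w4.png")
# rectify: sample image on a grid in the screw-top plane, tool x up, tool y right
c=S;N=161;h=np.linspace(-.014,.014,N)
m=np.array([[proj(w,c+T[:,0]*-a_+T[:,1]*b_,True) for b_ in h] for a_ in h]).astype(np.float32)
rc=cv2.remap(i,m[...,0],m[...,1],cv2.INTER_CUBIC)
hsv=cv2.cvtColor(rc,cv2.COLOR_BGR2HSV);g=((hsv[...,1]>110)&(hsv[...,0]<40)&(hsv[...,2]>120)).astype(np.uint8)
cn=[x for x in cv2.findContours(g,0,2)[0] if cv2.contourArea(x)>200];pts=np.vstack(cn)[:,0]
(cx,cy),rad=cv2.minEnclosingCircle(pts);print(len(cn),"disc c mm (x,y)",-(cy-80)*.175,(cx-80)*.175,"r",rad*.175)
M=[cv2.moments(x) for x in cn[:2]];ce=[(q["m10"]/q["m00"],q["m01"]/q["m00"]) for q in M];print(ce)
d=np.subtract(*ce);print("slot dir deg from tool x towards +y:",(np.degrees(np.arctan2(d[1],d[0]))+90)%180-90)
mid=np.mean(ce,0);print("mid mm x,y",-(mid[1]-80)*.175,(mid[0]-80)*.175)
```

```text
2 disc c mm (x,y) -0.2500764846801758 -0.3416580200195312 r 6.67009859085083
[(58.87213373997515, 82.18863662035469), (98.71209930103637, 78.88912991082188)]
slot dir deg from tool x towards +y: -4.734375413095677
mid mm x,y -0.09430457147794939 -0.2113796089114924
```

>>> apply_moves --pt "0 0 0 -3 -0.8 0 255" --pt "0 0 -4.7 0 0 0 255" --pt "0 0 0 0 0 18 255" --pt "0 0 0 0 0 16 255" --pt "0 0 0 0 0 0 255" --pt "0 0 0 0 0 0 255"

```text
time_s: 13.05
position: [0.5415, -0.1642, 0.1667]
tool_rot: [-0.101, 0.811, 0.525, 0.238]
contact_force: [-0.1, -0.5, -0.9]
grip_width: 0.0115
```

```bash
cat > chk.py <<'E'
from h import *
import sys
p,T=tcp();T0,n=T2(5);S=wo([-.076,-.069,.079])-.0002*T0[:,0]-.0003*T0[:,1]
tip=p+T@np.array([-.0005,.00085,.091]);print("tip-slot in tool mm",(T.T@(S-tip)*1000).round(2),"F tool",(T.T@r.state()["contact_force"]).round(1),"turn to phi10",np.degrees(R.from_matrix(T.T@T2(9.95)[0]).as_rotvec()).round(2))
E
python3 chk.py
```

```text
tip-slot in tool mm [ 1.46 -0.93 11.  ] F tool [-0.9  0.1  0.5] turn to phi10 [ 0.02 -0.01 -0.06]
```

>>> apply_moves --pt "0 0 0 1.4 -0.9 3 255" --pt "0 0 0 0 0 0 255" --pt "0 0 0 0 0 0 255" --pt "0 0 0 0 0 0 255"

```text
time_s: 13.45
position: [0.5424, -0.1612, 0.1653]
tool_rot: [-0.101, 0.81, 0.526, 0.239]
contact_force: [-0.2, -0.5, -1.1]
grip_width: 0.0108
```

```bash
python3 chk.py
python3 - <<'E'
from h import *
i=cams.capture("wrist");cv2.imwrite("pics/w5.png",i);A=cv2.resize(i[146:226,218:298],(600,600),interpolation=cv2.INTER_CUBIC);cv2.imwrite("pics/c5.png",A)
E
```

```text
tip-slot in tool mm [-0.59 -0.4   8.28] F tool [-1.  -0.1  0.7] turn to phi10 [ 0.07 -0.03  0.02]
```

View pics/c5.png

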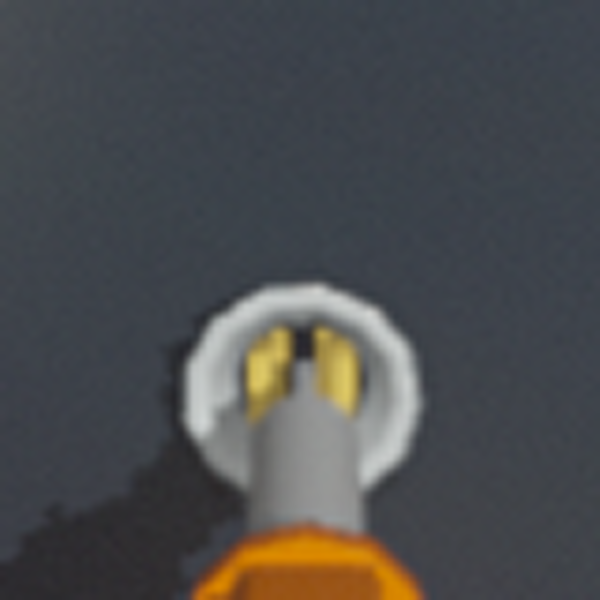

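The blade at column 304 lines up with the slot at column 303, and the slot is upright in the view. Lowering it in small steps.

>>> apply_moves --pt "0 0 0 -0.5 -0.2 2 255" --pt "0 0 0 0 0 2 255" --pt "0 0 0 0 0 2 255" --pt "0 0 0 0 0 0 255" --pt "0 0 0 0 0 0 255"

```text
time_s: 14.0
position: [0.5437, -0.1587, 0.1595]
tool_rot: [-0.101, 0.81, 0.526, 0.239]
contact_force: [-0.5, -0.7, -0.1]
grip_width: 0.0111
```

```bash
python3 chk.py
```

```text
tip-slot in tool mm [-0.11  0.11  1.86] F tool [-0.7 -0.2 -0.4] turn to phi10 [ 0.03 -0.04  0.01]
```

>>> apply_moves --pt "0 0 0 0 0 1 255" --pt "0 0 0 0 0 1 255" --pt "0 0 0 0 0 1 255" --pt "0 0 0 0 0 0 255" --pt "0 0 0 0 0 0 255"

```text
time_s: 14.5
position: [0.5445, -0.1575, 0.157]
tool_rot: [-0.101, 0.81, 0.526, 0.239]
contact_force: [-0.1, 0.3, 0.1]
grip_width: 0.0115
```

```bash
python3 chk.py
```

```text
tip-slot in tool mm [-0.09  0.07 -1.03] F tool [ 0.2 -0.2  0. ] turn to phi10 [ 0.04 -0.04  0.01]
```

>>> apply_moves --pt "0 0 0 0 0 1 255" --pt "0 0 0 0 0 1 255" --pt "0 0 0 0 0 0 255"

```text
time_s: 14.8
position: [0.545, -0.1573, 0.1559]
tool_rot: [-0.101, 0.81, 0.526, 0.239]
contact_force: [-2.9, -1.5, 5.8]
grip_width: 0.0115
```

```bash
python3 chk.py
```

```text
tip-slot in tool mm [ 0.08 -0.25 -2.15] F tool [ 0.7 -1.5 -6.5] turn to phi10 [ 0.09 -0.04  0.01]
```

```bash
cat > nd.py <<'E'
from h import *
def needle(n=None):
    w=cams.camera_params("wrist");i=cams.capture("wrist")
    if n: cv2.imwrite(f"pics/{n}.png",i)
    hsv=cv2.cvtColor(i,cv2.COLOR_BGR2HSV).astype(int);H,Sx,V=hsv[...,0],hsv[...,1],hsv[...,2]
    red=((H<8)|(H>172))&(Sx>110)&(V>70);gr=(H>45)&(H<80)&(Sx>110)&(V>50)
    out={}
    nn=np.array([-.5,0,np.sqrt(3)/2]);ux=np.array([np.sqrt(3)/2,0,.5])
    def pl(u,v):
        e,d=ray(w,(u,v),True);e=ph(e);d=np.r_[P.T@d[:2],d[2]];p0=np.array([-.135,0,.04])+.003*nn
        X=e+d*((p0-e)@nn)/(d@nn);return np.array([(X-p0)@ux,X[1]])*1000
    for nm,m in(("red",red),("green",gr)):
        k,lab,st,ce=cv2.connectedComponentsWithStats(m.astype(np.uint8),connectivity=8)
        for j in range(1,k):
            if st[j,4]>=12:
                ys,xs=np.nonzero(lab==j);q=np.array([pl(x,y) for x,y in zip(xs,ys)])
                c=q.mean(0)
                if not(0<c[0]<190 and -130<c[1]<130):continue
                ev=np.linalg.svd(q-c)[2][0];t=(q-c)@ev
                print(nm,st[j].tolist(),"mid",c.round(1),"ends",(c+ev*t.min()).round(1),(c+ev*t.max()).round(1))
E
python3 -c "
from nd import *
needle('n0')"
```

```text
red [178, 96, 17, 18, 112] mid [136.3  -2.3] ends [141.1   3.4] [131.5  -8.1]
red [272, 104, 12, 12, 86] mid [143.2 -70.1] ends [141.  -66.9] [145.6 -73.6]
red [117, 110, 3, 51, 80] mid [101.6  52.9] ends [125.5  55. ] [84.4 51.3]
red [159, 216, 19, 28, 449] mid [30.3  3. ] ends [42.9  2.5] [17.1  3.6]
green [158, 98, 13, 11, 32] mid [133.8  15.6] ends [138.9  10.5] [131.2  18.2]
```

>>> apply_moves --pt "0 0 6 0 0 0 255" --pt "0 0 6 0 0 0 255" --pt "0 0 0 0 0 0 255" --pt "0 0 0 0 0 0 255"

```text
time_s: 15.25
position: [0.5449, -0.1573, 0.1559]
tool_rot: [-0.125, 0.861, 0.438, 0.227]
contact_force: [-3.3, -0.8, 6.5]
grip_width: 0.0111
```

```bash
python3 chk.py;python3 -c "
from nd import *
needle('n1');p,T=tcp();print('Mz',T.T@r.state()['torque'])"
```

```text
tip-slot in tool mm [ 0.3  -0.07 -2.13] F tool [ 0.9 -2.3 -6.9] turn to phi10 [  0.08  -0.03 -11.99]
red [252, 103, 11, 11, 102] mid [142.9 -70.3] ends [140.6 -67.1] [145.3 -73.7]
red [160, 115, 18, 15, 104] mid [136.2  -1.9] ends [141.2   4. ] [131.3  -7.7]
red [102, 121, 16, 69, 117] mid [112.3  53.8] ends [142.8  56.2] [84.1 51.7]
red [168, 233, 20, 25, 423] mid [30.5  3.1] ends [42.6  2.7] [17.9  3.6]
green [141, 107, 15, 25, 169] mid [139.9  14.2] ends [148.2   9.6] [131.6  18.9]
Mz [ 0.405289   -0.51056199  0.02320342]
```

>>> apply_moves --pt "0 0 6 0 0 0 255" --pt "0 0 6 0 0 0 255" --pt "0 0 0 0 0 0 255" --pt "0 0 0 0 0 0 255"

```text
time_s: 15.7
position: [0.5448, -0.1574, 0.1559]
tool_rot: [-0.148, 0.902, 0.346, 0.213]
contact_force: [-3.2, -2.5, 6.1]
grip_width: 0.0113
```

```bash
python3 chk.py;python3 -c "
from nd import *
needle('n2');p,T=tcp();print('Mz',T.T@r.state()['torque'])"
```

```text
tip-slot in tool mm [ 0.56 -0.03 -2.1 ] F tool [-0.6 -1.2 -7.2] turn to phi10 [  0.07  -0.04 -24.  ]
red [232, 105, 11, 11, 98] mid [143.  -70.3] ends [147.  -70.3] [139.  -70.3]
red [146, 137, 19, 12, 96] mid [136.2  -1.5] ends [141.2   4.3] [131.3  -7.3]
red [101, 151, 23, 66, 119] mid [114.   49.7] ends [143.9  48.3] [84.3 51.1]
red [179, 246, 24, 26, 409] mid [30.5  3.4] ends [42.8  2.9] [17.7  3.9]
green [132, 132, 10, 25, 163] mid [140.   14.6] ends [148.6  10.2] [131.3  19.1]
Mz [ 0.32678735 -0.6047422  -0.02346005]
```

Turning 12° moved the needle by 0.124 rad, so the blade is engaged. About 46° more is needed; I'll do 40° and then measure.

>>> apply_moves --pt "0 0 6 0.2 0 0 255" --pt "0 0 7 0.2 0 0 255" --pt "0 0 7 0.2 0 0 255" --pt "0 0 7 0 0 0 255" --pt "0 0 7 0 0 0 255" --pt "0 0 6 0 0 0 255" --pt "0 0 0 0 0 0 255" --pt "0 0 0 0 0 0 255"

```text
time_s: 16.55
position: [0.5446, -0.1572, 0.1559]
tool_rot: [-0.212, 0.966, 0.016, 0.149]
contact_force: [-3.6, -2.8, 6.2]
grip_width: 0.0112
```

```bash
python3 chk.py;python3 -c "
from nd import *
needle('n3');p,T=tcp();print('Mz',T.T@r.state()['torque'])"
```

```text
tip-slot in tool mm [ 1.28 -0.13 -2.12] F tool [-1.5 -0.3 -7.5] turn to phi10 [ 4.000e-02 -1.000e-02 -6.401e+01]
red [179, 141, 11, 11, 42] mid [143.1 -70.4] ends [141.3 -74.3] [145.1 -66.1]
red [141, 213, 17, 9, 79] mid [136.9  -0.4] ends [132.1  -6.3] [141.9   5.6]
red [138, 235, 33, 45, 90] mid [114.5  33.5] ends [137.5  21.9] [91.2 45.3]
green [131, 219, 16, 19, 109] mid [141.1  15.4] ends [149.4  11.4] [131.8  19.9]
Mz [-0.20511833 -1.04384565 -0.05040063]
```

>>> apply_moves --pt "0 0 3 0 0 0 255" --pt "0 0 3 0 0 0 255" --pt "0 0 0 0 0 0 255" --pt "0 0 0 0 0 0 255" --pt "0 0 0 0 0 0 255" --pt "0 0 0 0 0 0 255"

```text
time_s: 17.2
position: [0.5446, -0.1572, 0.1559]
tool_rot: [-0.219, 0.965, -0.034, 0.137]
contact_force: [-4.2, -2.3, 5.5]
grip_width: 0.0112
```

```bash
python3 chk.py;python3 -c "
from nd import *
needle('n4')
i=cv2.imread('pics/n4.png');cv2.imwrite('pics/c6.png',cv2.resize(i[190:300,100:240],(764,600),interpolation=cv2.INTER_CUBIC))"
```

```text
tip-slot in tool mm [ 1.38 -0.23 -2.1 ] F tool [-2.4 -0.3 -6.9] turn to phi10 [ 4.000e-02 -1.000e-02 -7.001e+01]
red [174, 149, 11, 12, 45] mid [143.1 -70.4] ends [141.2 -74.1] [145.3 -66.1]
red [145, 223, 16, 9, 75] mid [137.2  -0.3] ends [132.2  -6.4] [142.2   5.9]
red [147, 244, 28, 35, 74] mid [118.   28.7] ends [135.9  18.4] [100.1  39.1]
green [135, 230, 16, 19, 94] mid [142.5  15.1] ends [149.3  11.2] [133.3  20.4]
```

View pics/c6.png

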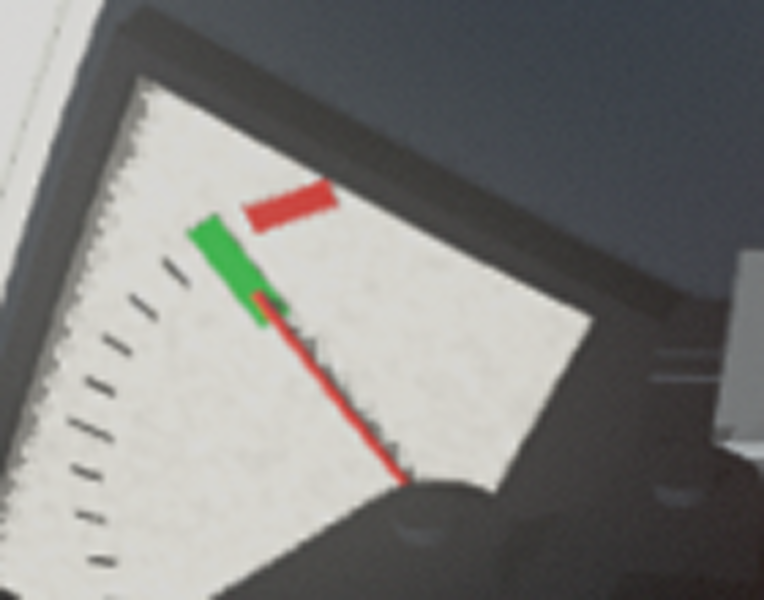

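The needle lies along the mark's centre line: its point at (258,293) is 2 px off the axis of a 32 px wide mark. I'll back off the play slightly and withdraw along the axis.

>>> apply_moves --pt "0 0 -2 0 0 -1 255" --pt "0 0 0 0 0 -3 255" --pt "0 0 0 0 0 -5 255" --pt "0 0 0 0 0 -10 255" --pt "0 0 0 0 0 -30 255" --pt "0 0 0 0 0 -40 255" --pt "0 0 0 0 0 -40 255" --pt "0 0 0 0 0 0 255"

```text
time_s: 18.05
position: [0.5095, -0.2153, 0.2721]
tool_rot: [-0.213, 0.966, -0.019, 0.145]
contact_force: [0.2, -0.7, 0.8]
grip_width: 0.0113
```

```bash
cat > back.py <<'E'
from h import *
z=np.load("grasp.npz");p,T=tcp();print(p,"turn",np.degrees(R.from_matrix(T.T@z["T"]).as_rotvec()).round(2),"shift",(T.T@(z["p"]+[0,0,.1]-p)*1000).round(1),"above grasp mm",((p-z["p"])*1000).round(1),"q",r.state()["joint_pos"].round(2),r.state()["grip_width"],r.state()["contact_force"].round(1))
E
python3 back.py; python3 -c "
from nd import *
needle('n5')"
```

```text
[ 0.50950094 -0.21530225  0.27211348] turn [-24.68 -16.84  -2.28] shift [-35.5 124.6  13.9] above grasp mm [ 26.7 104.1 173.7] q [ 0.36  0.53  0.45  1.85 -0.86  1.09 -0.33] 0.011349557737301244 [ 0.2 -0.7  0.8]
red [202, 131, 8, 7, 40] mid [143.2 -69.7] ends [146.6 -67.3] [139.5 -72.3]
red [179, 180, 11, 6, 31] mid [136.7  -1.5] ends [132.2  -6.8] [141.4   3.9]
red [179, 195, 18, 27, 29] mid [116.9  27.1] ends [134.4  17. ] [98.2 37.9]
green [171, 185, 8, 13, 43] mid [142.3  14. ] ends [148.3  10.2] [133.8  19.4]
```

>>> apply_moves --pt "-6.2 -4.2 -0.6 0 0 0 255" --pt "-6.2 -4.2 -0.6 0 0 0 255" --pt "-6.2 -4.2 -0.6 0 0 0 255" --pt "-6.1 -4.2 -0.5 0 0 0 255" --pt "0 0 0 0 0 0 255" --pt "0 0 0 0 0 0 255"

```text
time_s: 18.7
position: [0.5095, -0.2077, 0.2661]
tool_rot: [-0.005, 1.0, 0.006, -0.004]
contact_force: [0.8, -1.1, 0.2]
grip_width: 0.0115
```

```bash
python3 back.py
```

```text
[ 0.50949833 -0.20771145  0.26613395] turn [-0.48  0.42  0.53] shift [-27.5 112.   66.9] above grasp mm [ 26.7 111.6 167.7] q [-0.09  0.54  0.67  1.77 -0.4   0.98 -0.82] 0.011482125336160791 [ 0.8 -1.1  0.2]
```

>>> apply_moves --pt "-0.5 0.4 0.5 0 0 0 255" --pt "0 0 0 -9 37 20 255" --pt "0 0 0 -9 37 20 255" --pt "0 0 0 -9 38 27 255" --pt "0 0 0 0 0 0 255" --pt "0 0 0 0 0 0 255" --pt "0 0 0 0 0 0 255"

```text
time_s: 19.4
position: [0.4821, -0.3219, 0.2006]
tool_rot: [0.0, 1.0, -0.001, 0.001]
contact_force: [0.3, -0.5, 0.2]
grip_width: 0.0113
```

```bash
python3 back.py
```

```text
[ 0.48212976 -0.32190798  0.20063875] turn [ 0.06 -0.14 -0.26] shift [ 0.6 -2.6  2.3] above grasp mm [ -0.6  -2.6 102.3] q [ 0.16  0.65  0.61  1.78 -0.47  0.86 -0.58] 0.01127116355150684 [ 0.3 -0.5  0.2]
```

>>> apply_moves --pt "0 0 -0.2 0.6 -2.8 0 255" --pt "0 0 0 0 0 18 255" --pt "0 0 0 0 0 18 255" --pt "0 0 0 0 0 0 255" --pt "0 0 0 0 0 0 255"

```text
time_s: 19.9
position: [0.4836, -0.3185, 0.1649]
tool_rot: [0.001, 1.0, 0.002, 0.001]
contact_force: [-0.6, 0.3, -0.8]
grip_width: 0.0114
```

```bash
python3 back.py
```

```text
[ 0.48359995 -0.31846499  0.16489784] turn [ 0.11 -0.11  0.1 ] shift [ -0.8   0.9 -33.5] above grasp mm [ 0.8  0.9 66.5] q [ 0.18  0.69  0.57  1.81 -0.51  0.79 -0.55] 0.011433325126521425 [-0.6  0.3 -0.8]
```

>>> apply_moves --pt "0 0 0 -0.6 0.5 6 255" --pt "0 0 0 0 0 6 255" --pt "0 0 0 0 0 6 255" --pt "0 0 0 0 0 6 255" --pt "0 0 0 0 0 0 255"

```text
time_s: 20.4
position: [0.482, -0.3193, 0.1393]
tool_rot: [0.0, 1.0, 0.001, 0.0]
contact_force: [0.1, 0.8, 0.2]
grip_width: 0.0111
```

>>> apply_moves --pt "0 0 0 0 0 8 255" --pt "0 0 0 0 0 8 255" --pt "0 0 0 0 0 8 255" --pt "0 0 0 0 0 8 255" --pt "0 0 0 0 0 6 255" --pt "0 0 0 0 0 0 255"

```text
time_s: 21.0
position: [0.482, -0.3193, 0.1011]
tool_rot: [0.0, 1.0, 0.001, 0.0]
contact_force: [0.9, 2.1, -1.6]
grip_width: 0.0114
```

```bash
python3 back.py
```

```text
[ 0.48202685 -0.31927696  0.10114824] turn [0.05 0.   0.02] shift [  0.7   0.1 -97.2] above grasp mm [-0.7  0.1  2.8] q [ 0.23  0.78  0.5   1.85 -0.58  0.66 -0.49] 0.01135121469567015 [ 0.9  2.1 -1.6]
```

In the hole, 2.8 mm above the grasp height. I'll lower it to light contact, then release.

>>> apply_moves --pt "0 0 0 0 0 1.5 255" --pt "0 0 0 0 0 1.5 255" --pt "0 0 0 0 0 0.5 255" --pt "0 0 0 0 0 0 255"

```text
time_s: 21.4
position: [0.4827, -0.3194, 0.0989]
tool_rot: [0.0, 1.0, 0.001, 0.001]
contact_force: [1.2, 3.9, 1.5]
grip_width: 0.0117
```

```bash
python3 back.py
```

```text
[ 0.48268651 -0.319431    0.09893531] turn [ 0.09 -0.1   0.04] shift [  0.3   0.  -99.4] above grasp mm [-0.1 -0.1  0.6] q [ 0.23  0.78  0.5   1.85 -0.58  0.66 -0.49] 0.011741938116172058 [1.2 3.9 1.5]
```

>>> apply_moves --pt "0 0 0 0 0 0 200" --pt "0 0 0 0 0 0 100" --pt "0 0 0 0 0 0 0" --pt "0 0 0 0 0 0 0" --pt "0 0 0 0 0 0 0" --pt "0 0 0 0 0 0 0" --pt "0 0 0 0 0 0 0"

```text
time_s: 22.1
position: [0.4825, -0.3199, 0.0988]
tool_rot: [0.001, 1.0, 0.001, 0.001]
contact_force: [0.1, 0.2, -0.4]
grip_width: 0.0853
```

>>> apply_moves --pt "0 0 0 0 0 -15 0" --pt "0 0 0 0 0 -40 0" --pt "0 0 0 0 0 -45 0" --pt "0 0 0 0 0 -45 0" --pt "0 0 0 0 0 -45 0" --pt "0 0 0 0 0 -20 0" --pt "0 0 0 0 0 0 0" --pt "0 0 0 0 0 0 0"

```text
time_s: 22.9
position: [0.4819, -0.3193, 0.3094]
tool_rot: [0.001, 1.0, 0.001, 0.001]
contact_force: [0.2, 0.4, -0.1]
grip_width: 0.085
```

```bash
python3 -c "
from nd import *
w=cams.camera_params('wrist');needle('n6');i=cv2.imread('pics/n6.png')
print([proj(w,[.4825,-.318,z],True).round(1) for z in(.06,.129)])
u,v=proj(w,[.4825,-.318,.1],True).astype(int)
a=cv2.resize(i[v-40:v+40,u-53:u+53],(400,300),interpolation=cv2.INTER_CUBIC)
s=cams.capture('scene');t=cams.capture('top')
c=lambda m,x,y,w,h:cv2.resize(m[y:y+h,x:x+w],(400,300),interpolation=cv2.INTER_CUBIC)
o=np.vstack([np.hstack([a,c(s,100,215,120,90)]),np.hstack([c(s,220,160,128,96),cv2.resize(i,(400,300))])]);cv2.imwrite('pics/c7.png',o);print(u,v)
"
```

```text
red [57, 73, 6, 7, 32] mid [142.9 -69.7] ends [143.9 -74.1] [142.  -65.9]
red [41, 122, 9, 6, 23] mid [136.6  -1.4] ends [132.4  -6.3] [141.1   3.8]
red [50, 146, 17, 19, 23] mid [103.5  35.3] ends [119.1  26.2] [87.5 44.5]
red [102, 147, 18, 14, 168] mid [30.4  3.6] ends [42.4  3.8] [18.2  3.5]
[array([257. , 157.8]), array([256.7, 171.2])]
256 164
```

View pics/c7.png

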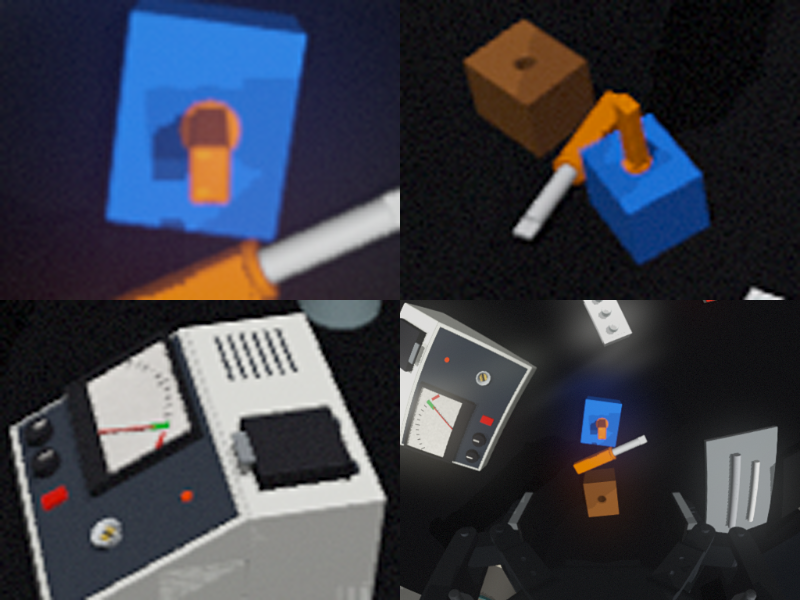

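The tool is upright in the blue stand: guard at (211,128) and handle top at (210,177) in the same column, guard flat on the block. The shield is shut and the needle is on green. Handing in.

```bash
python3 -c "
from h import *
print(job.sign_off(), r.state()['time_s'])"
```

```text
the job is handed in; nothing more can be done
the job is handed in; nothing more can be done
```

I handed the job in at about 23 s of the 72 s allowed. No verdict is reported back. The light shield is shut, the needle is on the green mark, and the trimming tool is back upright in its blue stand.

- **Shield:** I pushed it shut from behind, pressing with about 11 N at the end. The last scene picture shows it flat over the well.
- **Needle:** I turned the screw clockwise until the needle's point read about 0.4 mm from the mark's centre line in the close-up (limit 3.5 mm). The needle's angle had not changed after I withdrew the tool. The mark's own centre was uncertain by about 1 mm because of the oblique view.
- **Slot depth:** the blade bottomed out about 2 mm below my estimate of the screw top, though the slot is 5 mm deep. My height estimate was therefore off by 2–3 mm, but the needle followed the blade at 0.6 rad per rad, so it was properly in the slot.
- **Tool:** it is released, upright and within about 2 mm of where I expected the hole's axis. I set it down 0.6 mm above the height I picked it up from. In the last crop the guard looks flat on the block, but I did not measure its height after release.
- **Everything else:** contact forces stayed around 11 N or below at every reading I took. I never moved the arm near the flask, bottle or rack, but I did not measure their positions again at the end.

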